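Keeper plate into the tool-tightening fixture

ROBOT

A 6-joint arm with a two-finger parallel gripper is mounted at the origin on the work surface. World frame = base frame: x ahead of the robot, y to its left, z up, the work surface at z = 0. Lengths are in mm, angles in rad, forces in N, time in s.
With the tool pointing down it reaches from about 350 to 775 mm from the base axis. Payload 7.3 kg.
Tool frame: the origin (TCP) lies between the finger pads; the fingertips stand 25 mm ahead of it and the grasp point (between the pads) lies 6 mm ahead of it; z points along the fingers, y is the line along which they close (so a half turn about z gives the same grasp; the last joint's range is limited). The gripper opens to 92 mm and grips with 3 to 60 N. Pads are 19 mm wide; open, the fingers measure 130 mm over their backs; the gripper's body (75 mm by 190 mm) begins 47 mm behind the grasp point.
Start: joints at [1.043, 0.342, 1.524, -0, 1.275, -0.146], TCP at [195.598, 487.224, 219.941] pointing down, gripper open.
Joint ranges: [-2.53, 2.53], [-0.77, 2.02], [0.04, 2.7], [-1, 4.14], [0.28, 2.66], [-3.11, 3.11]. Speed limits (rad/s): [2.57, 2.57, 3.14, 3.14, 3.14, 3.14].

INTERFACE

Orientations are given as a unit quaternion [w, x, y, z].
In Python, from bench import arm gives the robot as it stands.
- The arm moves only by the tool apply_moves, never from a script. Its argument "rows" is a list that holds one entry, the list of rows, each a list of 4 numbers: the shift along the tool's x, y, z in m, then the turn about the tool's z in degrees. A call has 1 to 12 rows; each row shifts and turns the commanded pose from where the row before left it, along the tool's axes as they then stand; what a row does not reach is not made up. A row lasts 1/12 s, in which the tool goes at most 41.7 mm and 7.16 degrees, less where a joint would pass 70% of its speed; a pose out of reach is approached as far as the arm can. A call is refused whole if a number of a shift passes 0.0417 or a number of a turn 7.16, either way. A call with a gripper value outside its range is refused whole. "claw" is the opening, from 0 (shut) to 1 (fully open), set as the call begins (left out, the last holds). The fingers move at their own pace and stop on an object; the grip force is fixed at half the most. Time passes only in rows, so rows that do not move let the fingers close. It gives the time, the measured TCP pose, the force, the opening and the grip force at its end, in the units of the state.
- arm.get_state(): the state, without advancing time (a new reading comes with each control period).
- arm.snapshot(name): name is "side" or "top" or "wrist"; returns a dict with "image" (384x512x3 uint8, red, green, blue), "depth" (384x512 float32, mm along the optical axis (not along the pixel's ray), 0 where there is no reading), "K" (3x3 intrinsics, pixels), "pose" (4x4, takes a point from camera to world coordinates). Camera axes: x right, y down, z forward; pixel columns grow to the right and rows downward; lengths in mm; the calibration is good to about 2 mm. A picture is of the moment at which its call begins.
- arm.finish_job(): hands the job in; it is judged then, once.
The state is a dict: "time": time; "joint_positions": joint angles; "qd": joint speeds; "effort": joint torques, N m; "position": TCP position; "ee_rot": TCP orientation; "ft_force": force on the tool from outside, world axes, zero at the start; "moment": the same for the moment, N m; "finger_gap": opening from 0.0 (shut) to 1.0 (fully open); "grasp_force": force on a finger pad.
Only numpy, scipy, OpenCV 4.12 (cv2) and the standard library are available. Lean on these libraries where they do the work, as an engineer would, in place of code of your own. Each camera call takes 0.05 s, during which the arm holds its last target. There are 200 camera calls.

TASK

Turn the brass tang on the green tightening fixture until it lines up lengthways with the fixture, then pick up the aluminium keeper plate by its red rib, tilt it so that its plain edge goes under the fixture's steel lip with the open slot towards the two posts, and lower it until it lies level and fully home on its seat with the tang standing in the slot. Lower it, do not let it drop, then let go and move clear; leave everything else on the bench where it is.

Things in the scene. Friction and masses are not known exactly. Their poses are not given: they have to be found in the camera images.
- fixture: Green block fixed to the bench, 184 x 120 mm; origin at the centre of its underside, x along its length from lip end (-x) to post end (+x), z up. Open cavity: back wall's inner face at x = -78 mm; low side walls, inner faces y = +-48 mm, tops about z = 45 mm with slopes leading in; two dark posts, inner faces x = +78 mm, 16 mm wide at y = +-34 mm, tops z = 83 mm.
- lip (a point): Middle of the free lower edge of the steel lip that overhangs the cavity's back wall by 16 mm across the full width: at x = -62, y = 0, z = 50 mm in the fixture's frame (axes as the fixture's). The lip is 8 mm thick, its top at z = 58 mm.
- seat (a point): Where the centre of the plate's underside comes to lie: x = 0, y = 0, z = 28 mm in the fixture's frame, axes as the fixture's. The seat is two steel rails along x at y = +-38 mm, from x = -77 to +77 mm; the plate has 3 mm play to each side there and 6 mm in all lengthways.
- hub (a joint): Angle of the hub in the fixture (rad, positive anticlockwise from above, range +-1.5). 0 = tang lengthways along the fixture's x, in line with the plate's slot. Stays where it is left (friction about 0.06 N m).
- tang (a point): On the brass tang, an upright blade on the hub 28 mm long (this point's x), 10 mm thick (its y), reaching from 30 to 64 mm above the bench; this point is on the hub's upright axis 52 mm above the bench. The axis is at x = +30 mm, y = 0 in the fixture's frame.
- keeper_rib (a point): Centre of the red grip rib of the loose keeper plate: 44 mm long (x), 14 mm wide (y), 32 mm tall (z), standing on the plate's top. Seated, it is at x = -23, y = 0, z = 52 mm in the fixture's frame, axes parallel to the fixture's. The plate's top is 16 mm and its underside 24 mm below here, its middle 23 mm in +x, its plain edge 52 mm in -x.
- keeper_edge (a point): Middle of the plain leading edge of the aluminium keeper plate, half-way through its thickness; axes as the rib's, +x towards the far edge. Plate 150 mm (x) x 90 mm (y) x 8 mm, 0.2 to 0.5 kg, lying flat at the start. From the far edge an open slot 16 mm wide on the centre line runs in 70 mm, to 80 mm from this edge.
- holder_a: Bystander: bright steel tool holder standing upright, 63 mm diameter, 85 mm tall; origin under its centre.
- holder_b: Bystander: dark steel tool holder, same size.
- collet_nut: Bystander: dark ring nut, 42 mm diameter, 20 mm high, lying flat.
- spanner: Bystander: steel spanner lying flat, 170 mm long.
- grease: Bystander: white jar with a yellow cap, 64 mm diameter, 75 mm tall.
- cup: Bystander: blue cup, 72 mm diameter, 85 mm tall.
- gauge_block: Bystander: steel block 90 x 35 x 25 mm lying flat.

How it is judged:
By the outcome, as a careful person would: the job done as asked, in the order asked, and still so for the second after the job is handed in, with the robot touching nothing.
It also fails if it takes over 53 s, if anything falls off the work surface, if the arm or the gripper's body presses on something with over 40 N, if the wrist force passes 120 N, or if a joint passes its speed limit or range.

## Working session

There is one attempt and no reset: what is moved stays moved. The work goes in short steps, Python scripts to look and compute and a tool call to move; the robot and the scene stay as the last step left them, time stands still between calls to the robot, and variables do not carry over. Pictures are saved under pics/ and viewed, at most 13 in all, crops included, and the job is handed in when it is done.

Besides the shell and the picture viewer there is one more tool, called after ">>>" as name(argument=value, ...) on one line, values as JSON. apply_moves: Moves the arm, as the interface text tells. Its arguments: {"type":"object","properties":{"rows":{"type":"array","items":{"type":"array","items":{"type":"array","items":{"type":"number"}}}},"claw":{"type":"number"}},"required":["rows"]}

```bash
mkdir -p pics; ls
python3 - <<'E'
from bench import arm
import cv2,numpy as np,pickle
s=arm.get_state();print(s)
d={}
for n in("top","side"):
    v=arm.snapshot(n);d[n]=v
    cv2.imwrite(f"pics/{n}0.png",cv2.resize(v["image"][:,:,::-1],(768,576)))
    print(n,v["K"].tolist(),np.round(v["pose"],3).tolist())
pickle.dump(d,open("v0.pkl","wb"))
E
```

```text
pics
{'time': 0.0, 'joint_positions': array([ 1.04296636e+00,  3.42714422e-01,  1.52499620e+00,  9.70281018e-06,
        1.27538364e+00, -1.46027183e-01]), 'qd': array([-1.20633633e-04, -1.10445227e-03, -8.84419753e-04, -1.04846410e-03,
        9.70289652e-04, -2.08571653e-07]), 'effort': array([-3.94507069e-04, -4.31224322e+01, -2.44219369e+01,  7.18078902e-02,
        5.58430958e-02, -1.11253182e-04]), 'position': array([195.39658879, 486.84949253, 219.25653822]), 'ee_rot': array([-2.52586358e-04,  1.89745324e-01,  9.81833055e-01, -7.07052326e-04]), 'ft_force': array([ 0.20931648, -0.41730529, -0.52460489]), 'moment': array([-0.02491736, -0.0134518 , -0.0133581 ]), 'grasp_force': 0.0, 'finger_gap': 0.9993181090203084}
top [[455.0296763821234, 0.0, 254.1371475704855], [0.0, 455.0296763821234, 184.9876008451623], [0.0, 0.0, 1.0]] [[-0.014, -0.995, 0.102, 481.456], [-1.0, 0.014, 0.0, -26.317], [-0.002, -0.102, -0.995, 1221.487], [0.0, 0.0, 0.0, 1.0]]
side [[491.68094719098235, 0.0, 251.96946112976198], [0.0, 491.68094719098235, 192.81337308977302], [0.0, 0.0, 1.0]] [[0.753, -0.486, 0.444, -77.024], [-0.658, -0.535, 0.53, -797.76], [-0.02, -0.691, -0.722, 1162.768], [0.0, 0.0, 0.0, 1.0]]
```

View pics/top0.png

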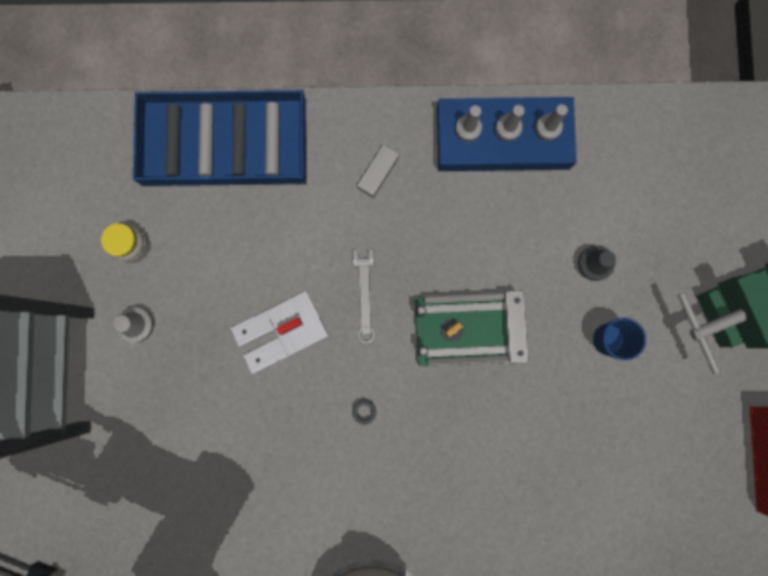

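View pics/side0.png

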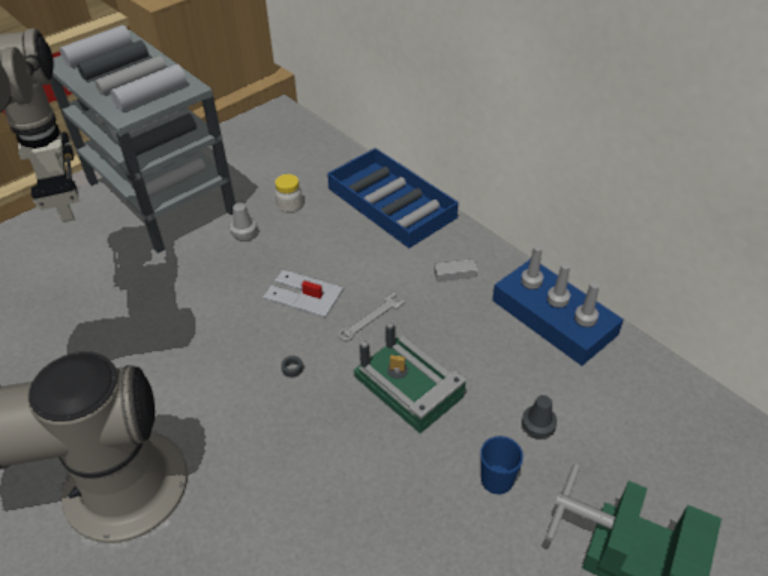

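The top view shows the fixture at about (472,328), with the lip on the right and the posts on the left, so fixture +x is roughly world +y. The tang at (453,328) is turned about 35°. The plate is at (280,332) with its red rib at (290,325), its plain edge on the right and its slot on the left.

```bash
cat > h.py <<'E'
import cv2,numpy as np
def ray(v,uv,z):
    K,T=v["K"],np.array(v["pose"]); uv=np.atleast_2d(uv).astype(float)
    d=np.c_[(uv[:,0]-K[0,2])/K[0,0],(uv[:,1]-K[1,2])/K[1,1],np.ones(len(uv))]@T[:3,:3].T
    return T[:3,3]+d*((z-T[2,3])/d[:,2])[:,None]
def masks(im):
    h=cv2.cvtColor(im,cv2.COLOR_RGB2HSV)
    f=lambda a,b:cv2.inRange(h,a,b)
    return dict(red=f((0,150,60),(6,255,255))|f((172,150,60),(180,255,255)),
      yel=f((10,120,80),(30,255,255)),green=f((55,60,25),(90,255,255)),
      white=f((0,0,165),(180,40,255)))
def blobs(m,amin=20):
    c,_=cv2.findContours(m,cv2.RETR_EXTERNAL,cv2.CHAIN_APPROX_NONE)
    return sorted([x for x in c if cv2.contourArea(x)>amin],key=cv2.contourArea,reverse=True)
def axis(v,cnt,z):
    "centre, heading (deg, mod 180) and size of a contour cast on plane z"
    p=ray(v,cnt[:,0,:],z)[:,:2].astype(np.float32)
    r=cv2.minAreaRect(p); b=cv2.boxPoints(r); e=b[1]-b[0],b[2]-b[1]
    l=max(e,key=np.linalg.norm)
    return np.round(r[0],1),round(float(np.degrees(np.arctan2(l[1],l[0]))%180),1),np.round(r[1],1)
E
python3 - <<'E'
import pickle;from h import *
d=pickle.load(open("v0.pkl","rb"))
v=d["top"];M=masks(v["image"])
for k,z in(("red",40),("yel",64),("green",45),("white",30)):
    for c in blobs(M[k])[:9]:
        u=cv2.minAreaRect(c)[0]; print(k,np.round(np.array(u)*1.5),cv2.contourArea(c),*axis(v,c,8 if k=="white" and u[0]*1.5<340 else z))
v=d["side"];M=masks(v["image"])
for k,z in(("red",24),("yel",54)):
    for c in blobs(M[k])[:3]: print("side",k,np.round(np.array(cv2.minAreaRect(c)[0])*1.5),*axis(v,c,z))
E
```

```text
red [288. 325.] 59.0 [521.6 135.7] 115.9 [11.6 40.4]
red [754. 458.] 36.5 [ 287.  -652.2] 176.0 [ 12.8 166.7]
yel [118. 239.] 367.0 [672.4 423.9] 89.2 [57.2 54.6]
yel [453. 329.] 33.0 [ 511.1 -146.1] 122.6 [10.5 27.5]
green [732. 305.] 1438.5 [ 545.7 -632.3] 179.2 [122.1 137.2]
green [461. 329.] 1283.0 [ 511.1 -161.3] 91.8 [ 59.5 154.1]
green [422. 360.] 24.0 [459.1 -92.9] 88.8 [15.4 15.3]
green [420. 301.] 23.0 [560.7 -92.3] 89.2 [15.5 13. ]
white [278. 332.] 1317.5 [512.  157.3] 115.8 [ 86.2 148.3]
white [517. 341.] 52.5 [ 489.  -260.3] 1.7 [65.9 26. ]
side red [312. 289.] [517.3 134.3] 116.7 [32.7 52.5]
side red [49. 92.] [ 435.2 1285.9] 76.7 [102.1  21.2]
side yel [286. 183.] [674.9 434.2] 53.2 [71.6 51.2]
side yel [397. 363.] [ 503.4 -153.6] 47.5 [35.9 25.8]
```

>>> apply_moves(rows=[[[-0.0265,-0.0235,0,0],[-0.0265,-0.0235,0,0],[-0.0265,-0.0235,0,0],[-0.0265,-0.0235,0,0],[-0.0265,-0.0235,0,0],[-0.0265,-0.0235,0,0],[-0.0265,-0.0235,0,0],[-0.0265,-0.0235,0,0],[-0.0265,-0.0235,0,0],[-0.0265,-0.0235,0,0]]], claw=0.45)

```text
time: 0.93
position: [354.1, 168.8, 219.8]
ee_rot: [-0.0, 0.19, 0.982, 0.0]
ft_force: [0.9, 0.9, 1.1]
finger_gap: 0.455
grasp_force: 0.0
```

>>> apply_moves(rows=[[[-0.0265,-0.0235,0,0],[-0.0265,-0.0235,0,0],[-0.0265,-0.0235,0,0],[-0.0265,-0.0235,0,0],[-0.0265,-0.0235,0,0],[-0.0265,-0.0235,0,0],[-0.0265,-0.0235,0,0],[-0.0265,-0.0235,0,0],[-0.0265,-0.0235,0,0],[-0.0265,-0.0235,0,0]]])

```text
time: 1.77
position: [512.6, -148.1, 219.5]
ee_rot: [-0.0, 0.19, 0.982, 0.0]
ft_force: [1.1, 0.3, -0.3]
finger_gap: 0.448
grasp_force: 0.0
```

>>> apply_moves(rows=[[[0,0,0,7],[0,0,0,7],[0,0,0,7],[0,0,0,7],[0,0,0,7],[0,0,0,0.5],[0,0,0,0]]])

```text
time: 2.35
position: [512.1, -146.4, 219.6]
ee_rot: [-0.0, 0.479, 0.878, -0.0]
ft_force: [-0.6, 0.6, -0.4]
finger_gap: 0.451
grasp_force: 0.0
```

Run:
```python
from bench import arm
import pickle;from h import *
v=arm.snapshot("wrist");pickle.dump(v,open("w1.pkl","wb"))
cv2.imwrite("pics/w1.png",cv2.resize(v["image"][:,:,::-1],(768,576)))
s=arm.get_state();print(s["joint_positions"],s["position"],s["ft_force"],np.round(v["pose"],3))
M=masks(v["image"])
for c in blobs(M["yel"])[:3]: print(cv2.minAreaRect(c)[0],axis(v,c,64))
```

```text
[-4.22296285e-01  3.56596086e-01  1.50299726e+00  6.14796419e-05
  1.28247378e+00 -9.95362261e-01] [ 512.19727971 -146.36627234  219.69014725] [-0.91250522  0.01974273 -0.88328747] [[ 8.41000e-01  5.19000e-01  1.53000e-01  4.71094e+02]
 [ 5.41000e-01 -8.06000e-01 -2.40000e-01 -8.06860e+01]
 [-1.00000e-03  2.85000e-01 -9.58000e-01  3.84019e+02]
 [ 0.00000e+00  0.00000e+00  0.00000e+00  1.00000e+00]]
(295.0, 319.5) (array([ 661.7, -277.4]), 32.8, array([395.2,  17.1]))
(177.233642578125, 277.52294921875) (array([ 503.4, -306.5]), 117.3, array([15.5, 73.1]))
(329.75726318359375, 277.9755554199219) (array([ 662.8, -204.3]), 128.3, array([15.4, 72.1]))
```

View pics/w1.png

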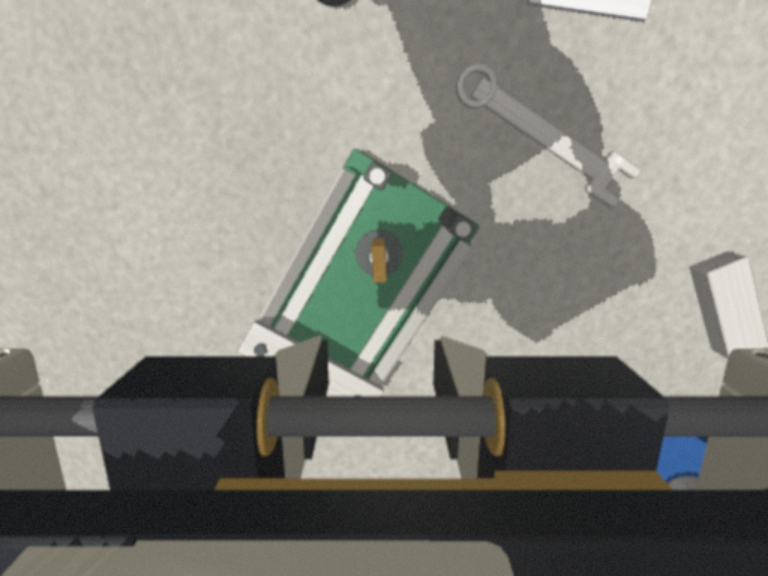

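The wrist view shows the fixture sharply. The tang is upright in the image at (379,258), the post tops are at (376,175) and (462,229), the rails run between them, and the lip's left end is at (262,345).

Run:
```python
import pickle;from h import *
v=pickle.load(open("w1.pkl","rb"));im=v["image"];M=masks(im)
roi=np.zeros(im.shape[:2],np.uint8);roi[95:240,170:330]=255
for c in blobs(M["yel"]&roi,15): print("yel",c[:,0].min(0)*1.5,c[:,0].max(0)*1.5,axis(v,c,64))
for c in blobs(M["white"]&roi,40)[:6]: print("white",np.array(cv2.minAreaRect(c)[0])*1.5,axis(v,c,28),"z83",axis(v,c,83)[0])
# rails/walls direction: long line segments
g=cv2.cvtColor(im,cv2.COLOR_RGB2GRAY)
for l in cv2.createLineSegmentDetector().detect(g)[0][:,0]:
    a,b=l[:2],l[2:]
    if np.hypot(*(a-b))>25 and roi[int(a[1])%384,int(a[0])%512] and roi[int(b[1])%384,int(b[0])%512]:
        P=ray(v,[a,b],28)[:,:2];d=P[1]-P[0];print(np.round(l*1.5),np.round(P,1).tolist(),round(np.degrees(np.arctan2(d[1],d[0]))%180,2))
print(ray(v,np.array([[376,175],[462,229]])/1.5,83))
cv2.imwrite("pics/w1c.png",cv2.resize(im[95:265,150:330,::-1],None,fx=4,fy=3.5*4/3.5,interpolation=cv2.INTER_CUBIC)[:600])
```

```text
yel [372. 240.] [384.  280.5] (array([ 509.7, -144.2]), 125.4, array([ 8.4, 31.1]))
white [354.   230.25] (array([ 443.4, -139. ]), 63.8, array([193.2, 118.2])) z83 [ 447.6 -130. ]
white [438.  328.5] (array([ 589.4, -174.9]), 36.9, array([97.7, 55.1])) z83 [ 571.1 -160.4]
white [327.47307587 248.73461151] (array([ 473.8, -168.6]), 91.9, array([ 13. , 135.6])) z83 [ 473.4 -155.1]
white [380.88459778 333.17305756] (array([ 550.9, -204.9]), 91.2, array([12.5, 59.1])) z83 [ 538.5 -185.7]
white [268.64273071 342.57614136] (array([ 473.1, -264.9]), 2.0, array([36.8, 22.2])) z83 [ 472.8 -236.5]
white [376.50002289 175.5       ] (array([476.1, -94.7]), 77.0, array([11.5, 11.4])) z83 [475.4 -92.6]
[361. 174. 282. 313.] [[465.2, -100.7], [469.7, -234.6]] 91.92
[295. 319. 371. 188.] [[481.6, -233.7], [477.5, -104.9]] 91.82
[372. 360. 405. 310.] [[557.7, -230.2], [556.5, -175.1]] 91.26
[387. 167. 428. 190.] [[480.0, -84.9], [516.1, -82.0]] 4.61
[453. 339. 488. 352.] [[606.1, -174.7], [639.7, -168.1]] 11.12
[456. 202. 431. 169.] [[540.1, -78.2], [509.1, -68.0]] 161.77
[429. 188. 477. 225.] [[515.9, -80.4], [565.1, -83.1]] 176.78
[269. 324. 354. 174.] [[465.3, -248.9], [460.8, -103.7]] 91.8
[407. 306. 453. 236.] [[556.0, -170.9], [554.0, -101.3]] 91.68
[440. 227. 390. 305.] [[541.0, -101.2], [543.7, -178.7]] 91.96
[317. 330. 355. 352.] [[503.0, -231.7], [541.4, -231.5]] 0.24
[264. 312. 342. 172.] [[456.5, -242.5], [452.2, -106.7]] 91.8
[[474.90257656 -92.4630404   83.        ]
 [543.60607971 -90.79377113  83.        ]]
```

View pics/w1c.png

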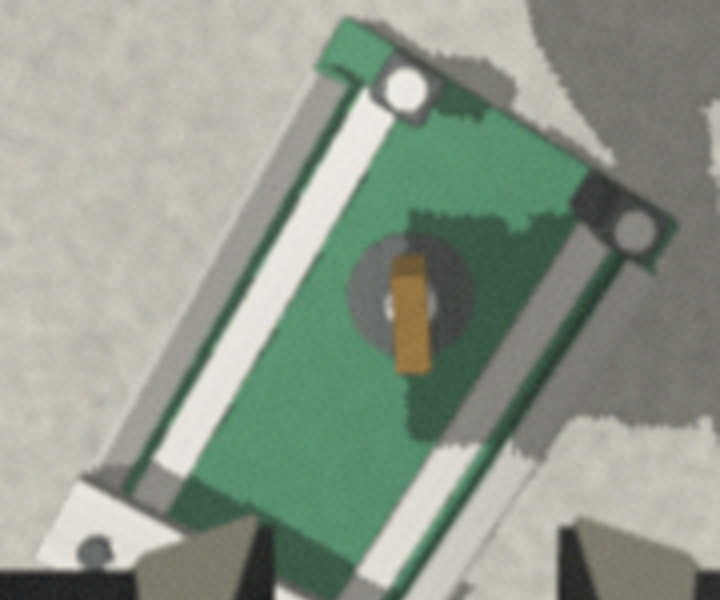

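Run:
```python
import pickle;from h import *
v=pickle.load(open("w1.pkl","rb"))
q=lambda x,y:[x/4+150-.375,y/4+95-.375]
print(ray(v,[q(411,325),q(392,279),q(426,278),q(396,374),q(430,372)],64))
print("post sq z83",ray(v,[q(371,88),q(390,55),q(438,83),q(415,122)],83))
print("lip end corners z58",ray(v,[q(83,480),q(187,540),q(38,560)],58))
d=pickle.load(open("v0.pkl","rb"))["top"]
M=masks(d["image"])
```

```text
[[ 511.25564029 -146.1109506    64.        ]
 [ 499.81738687 -137.99146188   64.        ]
 [ 507.54416268 -132.68203731   64.        ]
 [ 515.37003392 -160.352193     64.        ]
 [ 523.11737192 -154.66366667   64.        ]]
post sq z83 [[467.97452367 -96.87589758  83.        ]
 [467.71493298 -87.68935297  83.        ]
 [481.27119135 -86.88868836  83.        ]
 [481.59126721 -97.8986821   83.        ]]
lip end corners z58 [[ 455.94364698 -239.39412397   58.        ]
 [ 491.29648991 -239.49102735   58.        ]
 [ 456.73629503 -269.55204083   58.        ]]
```

>>> apply_moves(rows=[[[0,0,0.03,-2],[0,0,0.03,0],[0,0,0.03,0],[0,0,0.025,0],[0,0,0.015,0],[0,0,0.015,0],[0,0,0.0075,0],[0,0,0.005,0],[0,0,0,0]]])

```text
time: 3.15
position: [512.0, -146.2, 61.8]
ee_rot: [-0.001, 0.464, 0.886, 0.0]
ft_force: [-0.2, 0.7, -0.8]
finger_gap: 0.446
grasp_force: 0.0
```

>>> apply_moves(rows=[[[0,0,0,0],[0,0,0,0],[0,0,0,0],[0,0,0,0],[0,0,0,0]]], claw=0)

```text
time: 3.57
position: [512.6, -146.5, 62.9]
ee_rot: [0.0, 0.465, 0.886, 0.0]
ft_force: [-0.4, -0.2, 0.6]
finger_gap: 0.138
grasp_force: 0.0
```

>>> apply_moves(rows=[[[0,0,0,0],[0,0,0,0],[0,0,0,0]]])

```text
time: 3.82
position: [512.4, -146.4, 62.5]
ee_rot: [0.0, 0.465, 0.886, 0.0]
ft_force: [0.5, -0.3, -0.4]
finger_gap: 0.005
grasp_force: 0.0
```

>>> apply_moves(rows=[[[0,0,0,4],[0,0,0,4],[0,0,0,4],[0,0,0,4],[0,0,0,4],[0,0,0,4],[0,0,0,4],[0,0,0,4.8],[0,0,0,0],[0,0,0,0]]])

```text
time: 4.65
position: [512.3, -146.4, 62.4]
ee_rot: [-0.0, 0.695, 0.719, 0.0]
ft_force: [-0.1, -0.4, 0.3]
finger_gap: 0.002
grasp_force: 0.0
```

Run:
```python
from bench import arm
import pickle;from h import *
v=arm.snapshot("wrist");w=arm.snapshot("side");pickle.dump((v,w),open("w2.pkl","wb"))
a=cv2.resize(v["image"][150:342,:,::-1],None,fx=1.5,fy=1.5)
b=cv2.resize(w["image"][180:300,190:350,::-1],None,fx=2.5,fy=2.5)
o=np.zeros((288+300,768,3),np.uint8);o[:288]=a;o[288:588,:400]=b
cv2.imwrite("pics/w2.png",o); print(v["pose"].round(2)); print(arm.get_state()["joint_positions"])
```

```text
[[ 1.0000e+00  3.0000e-02  1.0000e-02  5.1052e+02]
 [ 3.0000e-02 -9.6000e-01 -2.9000e-01 -6.8380e+01]
 [-0.0000e+00  2.9000e-01 -9.6000e-01  2.2677e+02]
 [ 0.0000e+00  0.0000e+00  0.0000e+00  1.0000e+00]]
[-4.22270255e-01  5.34247415e-01  1.70323765e+00  8.73414038e-05
  9.04111692e-01 -4.56406789e-01]
```

View pics/w2.png

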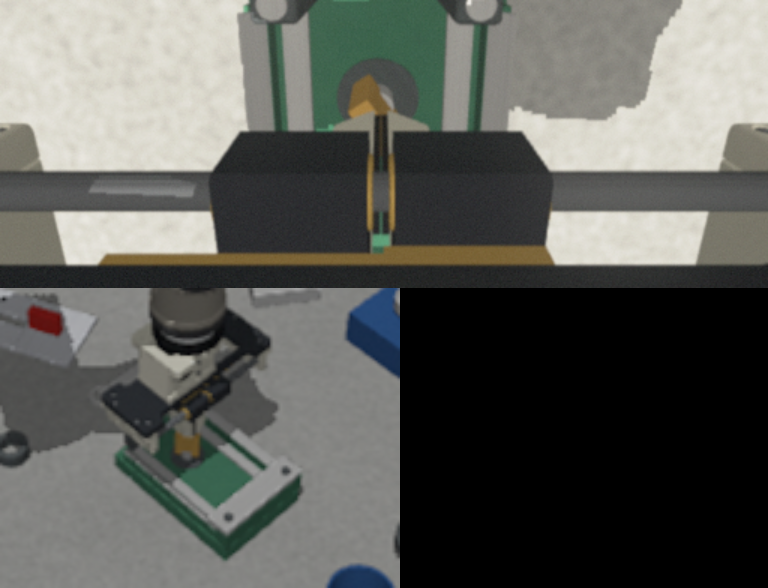

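The fingers closed without the tang between them. In the wrist view the tang's end is at (367,95), just beyond the fingertips at (380,125). I'll check with depth.

```bash
cat >> h.py <<'E'
def pts(v,m):
    "world points of masked pixels from depth"
    y,x=np.nonzero(m&(v["depth"]>0)); z=v["depth"][y,x].astype(float);K,T=v["K"],np.array(v["pose"])
    return np.c_[(x-K[0,2])/K[0,0]*z,(y-K[1,2])/K[1,1]*z,z]@T[:3,:3].T+T[:3,3]
E
python3 - <<'E'
import pickle;from h import *
v,w=pickle.load(open("w2.pkl","rb"))
d=pickle.load(open("v0.pkl","rb"));v1=pickle.load(open("w1.pkl","rb"))
f=lambda P:(np.percentile(P,[2,50,98],axis=0).round(1).tolist(),len(P))
for n,x,b in(("w2",v,(180,240,225,265)),("side2",w,(225,255,250,285)),("w1",v1,(150,200,240,262)),("top0",d["top"],(205,232,285,320)),("side0",d["side"],(230,260,250,285))):
    m=masks(x["image"])["yel"]>0; r=np.zeros_like(m);r[b[0]:b[1],b[2]:b[3]]=1
    P=pts(x,m&r);print(n,f(P) if len(P) else None)
# fingertips in wrist view, along column 253 rows 215..250
for r in range(205,260,6): 
    m=np.zeros(v["depth"].shape,bool);m[r,236]=1;m[r,271]=1;print(r,pts(v,m).round(0).tolist())
E
```

```text
w2 ([[500.2, -142.2, 33.8], [506.5, -135.7, 53.6], [514.5, -132.5, 64.5]], 457)
side2 ([[479.7, -180.9, 30.1], [505.6, -151.7, 49.6], [519.5, -140.7, 154.3]], 70)
w1 ([[500.6, -157.2, 44.3], [510.0, -144.6, 63.4], [520.3, -133.1, 64.8]], 210)
top0 ([[501.6, -159.3, 33.3], [511.6, -146.3, 63.2], [519.7, -136.0, 68.1]], 45)
side0 ([[496.2, -159.7, 25.2], [506.6, -150.4, 51.0], [520.2, -138.8, 64.5]], 84)
205 [[500.0, -137.0, 32.0], [525.0, -138.0, 26.0]]
211 [[501.0, -137.0, 44.0], [526.0, -143.0, 25.0]]
217 [[502.0, -136.0, 57.0], [526.0, -147.0, 26.0]]
223 [[502.0, -137.0, 64.0], [526.0, -152.0, 25.0]]
229 [[503.0, -135.0, 77.0], [522.0, -134.0, 77.0]]
235 [[503.0, -136.0, 83.0], [522.0, -134.0, 85.0]]
241 [[506.0, -110.0, 143.0], [517.0, -110.0, 142.0]]
247 [[507.0, -110.0, 147.0], [517.0, -109.0, 147.0]]
253 [[507.0, -110.0, 149.0], [517.0, -110.0, 150.0]]
259 [[507.0, -110.0, 153.0], [517.0, -109.0, 154.0]]
```

Run:
```python
import pickle;from h import *
v,w=pickle.load(open("w2.pkl","rb"));v1=pickle.load(open("w1.pkl","rb"))
for c in(228,244,253,262,280):
    m=np.zeros(v["depth"].shape,bool);m[220:236,c]=1;P=pts(v,m);print(c,P[:,1:].round(0).astype(int).tolist())
# v1 finger (open): image cols 185-215 rows 220-260
for c in(190,200,212,300):
    m=np.zeros(v["depth"].shape,bool);m[222:262:3,c]=1;print(c,pts(v1,m).round(0).astype(int).tolist())
# side view: all points above fixture near TCP
P=pts(w,np.ones(w["depth"].shape,bool));k=(abs(P[:,0]-512)<30)&(abs(P[:,1]+146)<14)&(P[:,2]>35)
print(np.histogram(P[k,2],bins=range(35,130,5)))
k2=k&(P[:,2]>66)&(P[:,2]<100);print(P[k2][np.argsort(P[k2,2])][:25].round(0).tolist())
```

```text
228 [[-151, 25], [-152, 25], [-152, 26], [-153, 26], [-154, 26], [-155, 25], [-156, 25], [-156, 26], [-158, 24], [-159, 23], [-159, 25], [-135, 79], [-135, 82], [-136, 81], [-135, 83], [-135, 84]]
244 [[-135, 63], [-136, 63], [-136, 63], [-137, 63], [-137, 65], [-135, 71], [-135, 72], [-135, 75], [-135, 74], [-135, 76], [-135, 78], [-135, 78], [-135, 81], [-135, 82], [-135, 83], [-134, 85]]
253 [[-140, 51], [-139, 55], [-139, 56], [-139, 58], [-139, 58], [-139, 60], [-136, 68], [-136, 71], [-136, 72], [-137, 72], [-136, 75], [-137, 75], [-136, 78], [-137, 78], [-136, 79], [-136, 81]]
262 [[-150, 26], [-146, 38], [-148, 34], [-148, 36], [-149, 36], [-135, 71], [-134, 73], [-134, 75], [-135, 75], [-135, 76], [-135, 78], [-135, 79], [-134, 81], [-134, 83], [-135, 83], [-135, 84]]
280 [[-150, 23], [-151, 23], [-152, 23], [-152, 24], [-154, 23], [-154, 24], [-155, 23], [-156, 24], [-157, 24], [-158, 23], [-158, 23], [-159, 23], [-134, 80], [-134, 82], [-134, 83], [-134, 84]]
190 [[481, -250, 27], [482, -239, 57], [484, -243, 56], [478, -155, 236], [478, -155, 241], [479, -154, 244], [480,
[... 979 characters left out ...]

        0]), array([ 35,  40,  45,  50,  55,  60,  65,  70,  75,  80,  85,  90,  95,
       100, 105, 110, 115, 120, 125]))
[[509.0, -158.0, 67.0], [498.0, -145.0, 68.0], [515.0, -156.0, 68.0], [512.0, -155.0, 71.0], [509.0, -154.0, 73.0], [519.0, -155.0, 74.0], [513.0, -154.0, 74.0], [514.0, -152.0, 75.0], [516.0, -155.0, 76.0], [505.0, -159.0, 76.0], [513.0, -157.0, 76.0], [502.0, -157.0, 76.0], [500.0, -156.0, 77.0], [508.0, -155.0, 79.0], [521.0, -158.0, 79.0], [523.0, -155.0, 79.0], [503.0, -157.0, 80.0], [527.0, -155.0, 80.0], [518.0, -157.0, 81.0], [494.0, -141.0, 81.0], [515.0, -155.0, 82.0], [499.0, -157.0, 83.0], [495.0, -149.0, 83.0], [506.0, -154.0, 84.0], [492.0, -156.0, 84.0]]
```

Both cameras put the fingertips about 7 mm above the reported TCP, not 25 mm below it as stated. The fingers closed just over the tang, so I'll work from the measured offset: tip z = TCP z + 7.

>>> apply_moves(rows=[[[0,0,0,-4.8],[0,0,0,-7],[0,0,0,-7],[0,0,0,-7],[0,0,0,-7],[0,0,0,0],[0,0,0,0]]], claw=0.4)

```text
time: 5.33
position: [512.3, -146.4, 62.4]
ee_rot: [-0.0, 0.466, 0.885, 0.0]
ft_force: [0.9, -0.1, -0.0]
finger_gap: 0.392
grasp_force: 0.0
```

>>> apply_moves(rows=[[[0,0,0.004,0],[0,0,0.006,0],[0,0,0.006,0],[0,0,0.006,0],[0,0,0.004,0],[0,0,0.003,0],[0,0,0,0]]])

```text
time: 5.92
position: [511.8, -146.2, 32.5]
ee_rot: [-0.001, 0.465, 0.885, -0.0]
ft_force: [0.0, 0.5, 0.5]
finger_gap: 0.397
grasp_force: 0.0
```

>>> apply_moves(rows=[[[0,0,0,0],[0,0,0,0],[0,0,0,0],[0,0,0,0],[0,0,0,0],[0,0,0,0],[0,0,0,0],[0,0,0,0]]], claw=0)

```text
time: 6.58
position: [511.0, -147.3, 33.6]
ee_rot: [-0.001, 0.464, 0.886, -0.001]
ft_force: [-6.2, -5.1, 3.8]
finger_gap: 0.105
grasp_force: 30.0
```

>>> apply_moves(rows=[[[0,0,0,4],[0,0,0,4],[0,0,0,4],[0,0,0,4],[0,0,0,4],[0,0,0,4],[0,0,0,4],[0,0,0,4.8],[0,0,0,0],[0,0,0,0]]])

```text
time: 7.42
position: [510.8, -147.3, 33.6]
ee_rot: [-0.001, 0.696, 0.718, -0.001]
ft_force: [-7.5, -5.1, 4.8]
finger_gap: 0.103
grasp_force: 30.0
```

>>> apply_moves(rows=[[[0,0,0,0],[0,0,0,0],[0,0,0,0],[0,0,0,0],[0,0,-0.02,0],[0,0,-0.04,0],[0,0,-0.04,0],[0,0,-0.04,0],[0,0,-0.04,0],[0,0,-0.02,0],[0,0,0,0]]], claw=0.4)

```text
time: 8.33
position: [514.7, -147.2, 239.0]
ee_rot: [0.005, 0.696, 0.718, 0.002]
ft_force: [0.4, -0.1, -0.4]
finger_gap: 0.404
grasp_force: 0.0
```

Run:
```python
from bench import arm
import pickle;from h import *
v=arm.snapshot("wrist");pickle.dump(v,open("w3.pkl","wb"));im=v["image"]
cv2.imwrite("pics/w3.png",cv2.resize(im[:250,:,::-1],None,fx=1.5,fy=1.5))
m=masks(im)["yel"];m[240:]=0
for c in blobs(m,30): print(c[:,0].min(0),c[:,0].max(0),axis(v,c,64))
for l in cv2.createLineSegmentDetector().detect(cv2.cvtColor(im,cv2.COLOR_RGB2GRAY))[0][:,0]:
    P=ray(v,[l[:2],l[2:]],28)[:,:2];d=P[1]-P[0];a=np.degrees(np.arctan2(d[1],d[0]))%180;n=np.hypot(*d)
    if n>20 and abs(a-91.8)<4 and abs(P[0,0]-511)<70 and P[:,1].max()<-70 and P[:,1].min()>-260: print(np.round(P,1).tolist(),round(a,2))
P=pts(v,m>0);print("top",P[P[:,2]>61].mean(0),np.percentile(P[P[:,2]>61],[3,97],axis=0))
```

```text
[245 156] [253 182] (array([ 511.4, -143.7]), 91.3, array([ 9.4, 31.2]))
[[465.3, -103.8], [469.4, -230.5]] 91.87
[[481.7, -232.1], [477.6, -106.5]] 91.87
[[557.7, -229.9], [555.1, -144.0]] 91.76
[[542.5, -137.9], [545.4, -228.4]] 91.89
[[560.8, -148.8], [563.4, -227.9]] 91.85
[[463.8, -232.5], [460.1, -104.0]] 91.68
[[578.8, -164.8], [578.0, -191.3]] 88.14
[[576.8, -136.8], [578.1, -165.0]] 92.54
[[574.1, -225.6], [571.6, -150.1]] 91.89
[[554.9, -139.2], [553.8, -104.1]] 91.76
[[541.6, -104.5], [542.1, -133.1]] 91.1
[[454.1, -231.0], [450.1, -102.8]] 91.78
[[559.0, -99.4], [560.7, -142.2]] 92.25
[[508.9, -122.8], [508.1, -84.3]] 91.15
top [ 511.18165082 -145.91598783   63.38507467] [[ 506.93598497 -159.20325341   61.91598906]
 [ 515.18563776 -132.29889793   64.72532908]]
```

View pics/w3.png

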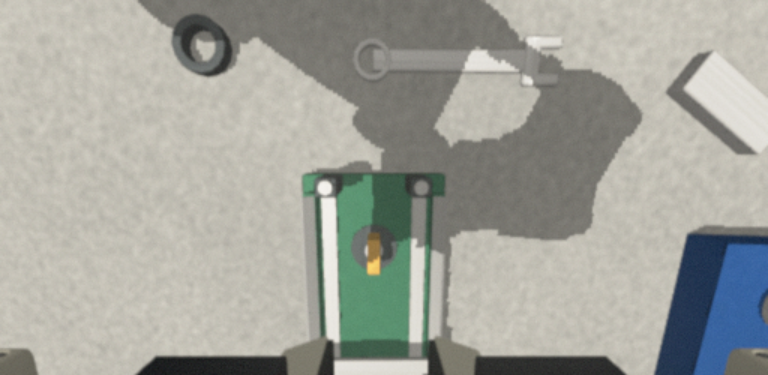

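The wrist view shows the tang at (374,253) now in line with the rails: 91.3° against 91.85°. Next, the plate.

>>> apply_moves(rows=[[[0.0289,0.0015,0,0],[0.0289,0.0015,0,0],[0.0289,0.0015,0,0],[0.0289,0.0015,0,0],[0.0289,0.0015,0,0],[0.0289,0.0015,0,0],[0.0289,0.0015,0,0],[0.0289,0.0015,0,0],[0.0289,0.0015,0,0],[0.0289,0.0015,0,0]]])

```text
time: 9.22
position: [517.1, 144.4, 231.5]
ee_rot: [-0.001, 0.696, 0.718, -0.001]
ft_force: [-0.5, 0.3, -0.3]
finger_gap: 0.399
grasp_force: 0.0
```

>>> apply_moves(rows=[[[0,0,0,-6],[0,0,0,-6],[0,0,0,-6],[0,0,0,-6],[0,0,0,0],[0,0,0,0]]])

```text
time: 9.72
position: [517.5, 143.0, 232.0]
ee_rot: [-0.001, 0.532, 0.846, -0.001]
ft_force: [0.7, -0.4, -0.5]
finger_gap: 0.398
grasp_force: 0.0
```

Run:
```python
from bench import arm
import pickle;from h import *
v=arm.snapshot("wrist");t=arm.snapshot("top");pickle.dump((v,t),open("w4.pkl","wb"));im=v["image"]
s=arm.get_state();print(s["position"],s["ee_rot"],s["joint_positions"])
M=masks(im);M["red"][235:]=0;M["white"][235:]=0
for c in blobs(M["red"],30): print("red",axis(v,c,40))
P=pts(v,M["red"]>0);Q=P[P[:,2]>37];r=cv2.minAreaRect(Q[:,:2].astype(np.float32));print("rib top depth",Q.mean(0),r,P[:,2].max())
for c in blobs(M["white"],300)[:3]: print("white",axis(v,c,8),c[:,0].min(0),c[:,0].max(0))
cv2.imwrite("pics/w4.png",im[:,:,::-1])
```

```text
[517.81466261 142.86688569 232.59629141] [-5.80049708e-04  5.32447518e-01  8.46462725e-01 -3.99296931e-04] [ 1.26419999e-01  3.55613416e-01  1.46794249e+00  1.23481056e-04
  1.31944006e+00 -3.21427993e-01]
red (array([517.9, 146.7]), 115.7, array([ 9.9, 22.6]))
rib top depth [519.58516129 142.3451677   39.44944099] ((521.6279907226562, 138.98439025878906), (9.910323143005371, 39.77153015136719), 25.49795150756836) 41.88246709524299
white (array([479.6, 174.9]), 25.6, array([687.2, 294.7])) [0 0] [511 234]
white (array([598.2, 235.3]), 9.0, array([57.6, 38.1])) [315 107] [364 136]
white (array([518.6, 206.2]), 115.6, array([35.2, 66.2])) [262  94] [290 147]
```

View pics/w4.png

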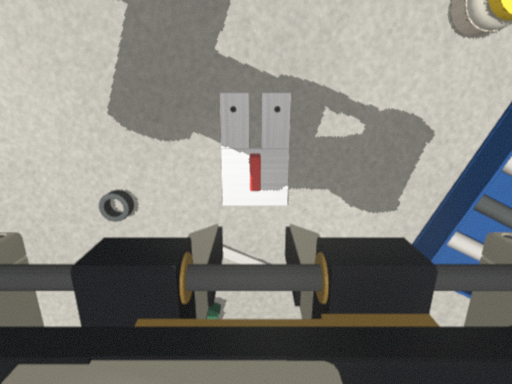

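The plate is square in the wrist view. Its plain edge runs (222,206)–(288,206), its slot end is at row 93, and the rib is at (255,172).

Run:
```python
import pickle;from h import *
v,t=pickle.load(open("w4.pkl","rb"))
C=ray(v,[[222,206],[288,206],[290,93.5],[220.5,93.5]],8);print(C.round(1))
e=(C[0]+C[1])/2;f=(C[2]+C[3])/2;d=(f-e)[:2];L=np.hypot(*d);u=d/L;print("len",L,"heading",np.degrees(np.arctan2(u[1],u[0])),"rib",e[:2]+52*u,"ctr-23",((e+f)/2)[:2]-23*u)
h=cv2.cvtColor(v["image"],cv2.COLOR_RGB2HSV);m=(cv2.inRange(h,(0,120,40),(8,255,255))|cv2.inRange(h,(170,120,40),(180,255,255)));m[235:]=0;m[:120]=0
P=pts(v,m>0);Q=P[(P[:,2]>37)]-[*e[:2],0];w=np.array([-u[1],u[0]]);print(np.percentile(Q[:,:2]@u,[1,99]),np.percentile(Q[:,:2]@w,[1,99]))
```

```text
[[503.4  71.    8. ]
 [586.3 110.9   8. ]
 [519.7 244.1   8. ]
 [441.3 206.5   8. ]]
len 148.9898885527644 heading 115.59351986762582 rib [522.37978208 137.81487792] ctr-23 [522.59795795 137.35937757]
[33.65534889 74.25197839] [-4.92636229  6.37845967]
```

>>> apply_moves(rows=[[[0.001,0.0013,0.035,0],[0,0,0.04,0],[0,0,0.04,0],[0,0,0.035,0],[0,0,0.025,0],[0,0,0.015,0],[0,0,0.012,0],[0,0,0.012,0],[0,0,0.008,0],[0,0,0,0],[0,0,0,0]]])

```text
time: 10.73
position: [518.7, 144.4, 11.3]
ee_rot: [-0.0, 0.532, 0.847, -0.0]
ft_force: [0.2, -1.4, -0.2]
finger_gap: 0.399
grasp_force: 0.0
```

>>> apply_moves(rows=[[[0,0,0,0],[0,0,0,0],[0,0,0,0],[0,0,0,0],[0,0,0,0],[0,0,0,0],[0,0,0,0],[0,0,0,0]]], claw=0)

```text
time: 11.4
position: [519.0, 144.4, 12.0]
ee_rot: [0.0, 0.531, 0.847, 0.0]
ft_force: [-1.3, -0.4, 6.0]
finger_gap: 0.147
grasp_force: 30.0
```

>>> apply_moves(rows=[[[0,0,-0.008,0],[0,0,-0.015,0],[0,0,-0.025,0],[0,0,-0.03,0],[0,0,-0.03,0],[0,0,-0.02,0],[0,0,-0.01,0],[0,0,0,0],[0,0,0,0]]])

```text
time: 12.15
position: [518.4, 144.3, 148.8]
ee_rot: [-0.0, 0.531, 0.847, -0.0]
ft_force: [-0.8, -0.2, -2.6]
finger_gap: 0.152
grasp_force: 30.0
```

```bash
cat > tilt.py <<'E'
from bench import arm
from h import *
import sys
def look(show=None,names=("side","wrist")):
    s=arm.get_state();R=s["ee_rot"];p=s["position"];a=2*np.arctan2(R[2],R[1]);u=np.array([np.cos(a),np.sin(a)]);w=np.array([-u[1],u[0]])
    print("t",round(s["time"],2),"tcp",p.round(1),"hd",round(float(np.degrees(a)),2),"F",s["ft_force"].round(1),"gap",round(s["finger_gap"]*92,1),"grip",round(float(s["grasp_force"]),1))
    for n in names:
        v=arm.snapshot(n)
        if show: cv2.imwrite(f"pics/{show}_{n}.png",cv2.resize(v["image"][:,:,::-1],(768,576)))
        hsv=cv2.cvtColor(v["image"],cv2.COLOR_RGB2HSV)
        P=pts(v,(hsv[...,1]<60)&(hsv[...,2]>60))
        q=np.c_[(P[:,:2]-p[:2])@u,(P[:,:2]-p[:2])@w,P[:,2]-p[2]]
        k=(q[:,0]>-75)&(q[:,0]<100)&(abs(q[:,1])>20)&(abs(q[:,1])<44)&(q[:,2]<55)&(q[:,2]>-75)&(P[:,2]>12)
        k&=(q[:,2]<15-0.0*q[:,0])|(q[:,0]>40)
        q=q[k]
        if len(q)<40: print(n,"few",len(q));continue
        best=None
        rng=np.random.default_rng(0)
        for _ in range(300):   # robust line z(x)
            i,j=rng.choice(len(q),2);dx=q[i,0]-q[j,0]
            if abs(dx)<25: continue
            m=(q[i,2]-q[j,2])/dx;c=q[i,2]-m*q[i,0];g=abs(q[:,2]-m*q[:,0]-c)<3*np.hypot(1,m)
            if best is None or g.sum()>best.sum(): best=g
        m,c=np.polyfit(q[best,0],q[best,2],1)
        print(n,"tilt deg",round(float(np.degrees(np.arctan(m))),1),"z at grip rel tcp",round(c,1),"n",best.sum(),"x range",np.percentile(q[best,0],[1,99]).round(1))
if __name__=="__main__": look(sys.argv[1] if len(sys.argv)>1 else None)
E
python3 tilt.py lift
```

```text
t 12.15 tcp [518.4 144.3 148.8] hd 115.82 F [-0.8 -0.2 -2.6] gap 14.0 grip 30.0
side tilt deg 0.0 z at grip rel tcp -5.6 n 288 x range [-58.   89.2]
wrist tilt deg 0.1 z at grip rel tcp -5.3 n 12783 x range [-0.1 90.6]
```

The plate is held level with its top 5 mm below the TCP. Next I turn it to the fixture's heading and carry it to outside the lip. There I'll press the slot end on the lip's top so the plate tilts in the grip.

>>> apply_moves(rows=[[[0,0,0,6],[0,0,0,6],[0,0,0,6],[0,0,0,6],[-0.015,-0.0006,0,0],[-0.025,-0.001,0,0],[-0.033,-0.0012,0,0],[-0.033,-0.0012,0,0],[-0.033,-0.0012,0,0],[-0.033,-0.0012,0,0],[-0.033,-0.0012,0,0],[-0.033,-0.0012,0,0]]])

```text
time: 13.25
position: [516.5, -95.1, 147.6]
ee_rot: [-0.002, 0.696, 0.718, -0.001]
ft_force: [0.7, -0.3, -3.4]
finger_gap: 0.153
grasp_force: 30.0
```

>>> apply_moves(rows=[[[-0.033,-0.0012,0,0],[-0.033,-0.0012,0,0],[-0.033,-0.0012,0,0],[-0.033,-0.0012,0,0],[-0.033,-0.0012,0,0],[-0.033,-0.0012,0,0],[-0.02,-0.0007,0,0],[-0.011,-0.0004,0,0],[0,0,0,0],[0,0,0,0]]])

```text
time: 14.08
position: [516.1, -322.0, 148.0]
ee_rot: [-0.002, 0.696, 0.718, 0.0]
ft_force: [0.2, 1.2, -3.3]
finger_gap: 0.145
grasp_force: 30.0
```

```bash
python3 tilt.py pre
```

```text
t 14.08 tcp [ 516.1 -322.   148. ] hd 91.79 F [ 0.2  1.2 -3.3] gap 13.3 grip 30.0
side tilt deg 0.1 z at grip rel tcp -5.2 n 318 x range [-59.   85.4]
wrist tilt deg 0.2 z at grip rel tcp -4.1 n 12998 x range [ 0.6 91.4]
```

View pics/pre_side.png

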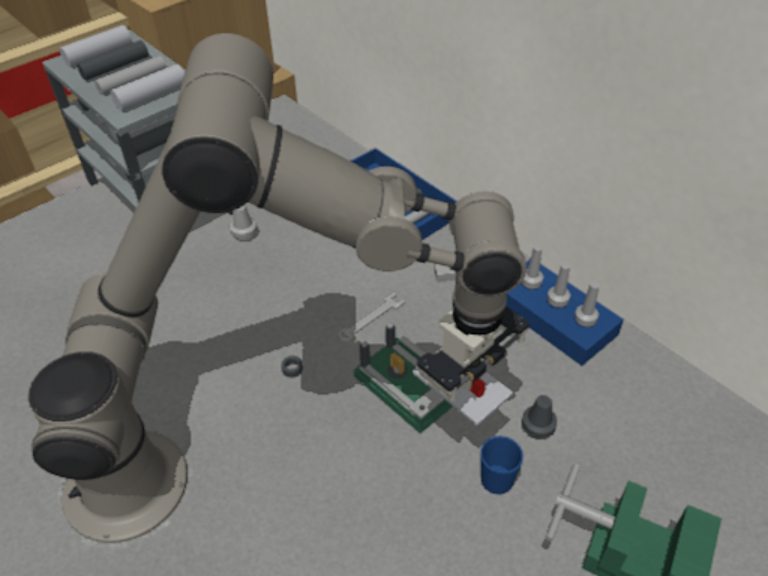

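>>> apply_moves(rows=[[[0,0,0.02,0],[0,0,0.025,0],[0,0,0.02,0],[0,0,0.008,0],[0,0,0.003,0],[0,0,0.003,0],[0,0,0.003,0],[0,0,0.003,0],[0,0,0.003,0]]])

```text
time: 14.93
position: [517.9, -324.7, 63.5]
ee_rot: [0.003, 0.696, 0.718, -0.0]
ft_force: [0.2, -4.5, 5.5]
finger_gap: 0.147
grasp_force: 30.0
```

```bash
python3 tilt.py t1
```

```text
t 14.93 tcp [ 517.9 -324.7   63.5] hd 91.83 F [ 0.2 -4.5  5.5] gap 13.5 grip 30.0
side tilt deg 6.2 z at grip rel tcp -5.1 n 280 x range [-55.8  91.6]
wrist tilt deg 7.3 z at grip rel tcp -5.3 n 14109 x range [ 0.2 92.7]
```

The plate tilts in the grip under light force. I'll continue.

>>> apply_moves(rows=[[[0,0,0.003,0],[0,0,0.003,0],[0,0,0.003,0],[0,0,0.003,0],[0,0,0.003,0],[0,0,0,0],[0,0,0,0]]])

```text
time: 15.62
position: [517.7, -324.8, 47.5]
ee_rot: [0.002, 0.696, 0.718, -0.0]
ft_force: [1.6, -7.2, 3.4]
finger_gap: 0.149
grasp_force: 30.0
```

```bash
python3 tilt.py t2
```

```text
t 15.62 tcp [ 517.7 -324.8   47.5] hd 91.8 F [ 1.6 -7.2  3.4] gap 13.7 grip 30.0
side tilt deg 23.2 z at grip rel tcp -6.0 n 280 x range [-46.4  89.6]
wrist tilt deg 22.8 z at grip rel tcp -5.4 n 16013 x range [ 0.1 92.2]
```

>>> apply_moves(rows=[[[0,0,0.002,0],[0,0,0.002,0],[0,0,0.001,0],[0,0,0,0],[0,0,0,0]]])

```text
time: 16.13
position: [517.7, -324.8, 42.6]
ee_rot: [0.002, 0.696, 0.718, -0.0]
ft_force: [1.3, -6.9, 2.5]
finger_gap: 0.148
grasp_force: 30.0
```

```bash
python3 tilt.py t3
```

```text
t 16.13 tcp [ 517.7 -324.8   42.6] hd 91.8 F [ 1.3 -6.9  2.5] gap 13.6 grip 30.0
side tilt deg 27.7 z at grip rel tcp -7.3 n 255 x range [-43.3  88. ]
wrist tilt deg 27.7 z at grip rel tcp -6.0 n 16287 x range [-0.2 90.6]
```

Tilt is 27.7°. I'll lift it clear and move over the cavity.

>>> apply_moves(rows=[[[0,0,-0.012,0],[0,0,-0.02,0],[0,0,-0.02,0],[0,0,-0.02,0],[0.01,0,-0.01,0],[0.022,0,0,0],[0.026,0,0,0],[0.026,0,0,0],[0.026,0,0,0],[0.016,0,0,0],[0.006,0,0,0],[0,0,0,0]]])

```text
time: 17.23
position: [512.3, -189.4, 123.4]
ee_rot: [-0.0, 0.695, 0.719, 0.0]
ft_force: [-0.6, -0.1, -2.7]
finger_gap: 0.151
grasp_force: 30.0
```

```bash
python3 tilt.py over
```

```text
t 17.23 tcp [ 512.3 -189.4  123.4] hd 91.95 F [-0.6 -0.1 -2.7] gap 13.9 grip 30.0
side tilt deg 27.9 z at grip rel tcp -6.6 n 263 x range [-42.9  87.2]
wrist tilt deg 27.6 z at grip rel tcp -5.2 n 15858 x range [-1.6 89.2]
```

>>> apply_moves(rows=[[[-0.0025,0,0.01,0],[0,0,0.01,0],[0,0,0.006,0],[0,0,0.006,0],[0,0,0.006,0],[0,0,0.006,0],[0,0,0.004,0],[0,0,0.003,0],[0,0,0.002,0],[0,0,0,0]]])

```text
time: 18.17
position: [512.4, -193.4, 70.1]
ee_rot: [-0.0, 0.696, 0.718, 0.0]
ft_force: [0.5, -0.4, -2.2]
finger_gap: 0.153
grasp_force: 30.0
```

```bash
python3 tilt.py in
python3 - <<'E'
import cv2
a=cv2.imread("pics/in_side.png");cv2.imwrite("pics/in_crop.png",cv2.resize(a[280:450,320:530],None,fx=2.8,fy=2.8))
E
```

```text
t 18.17 tcp [ 512.4 -193.4   70.1] hd 91.83 F [ 0.5 -0.4 -2.2] gap 14.1 grip 30.0
side tilt deg 27.9 z at grip rel tcp -7.6 n 232 x range [-37.8  88.1]
wrist tilt deg 27.6 z at grip rel tcp -5.6 n 15953 x range [-0.3 90.5]
```

View pics/in_crop.png

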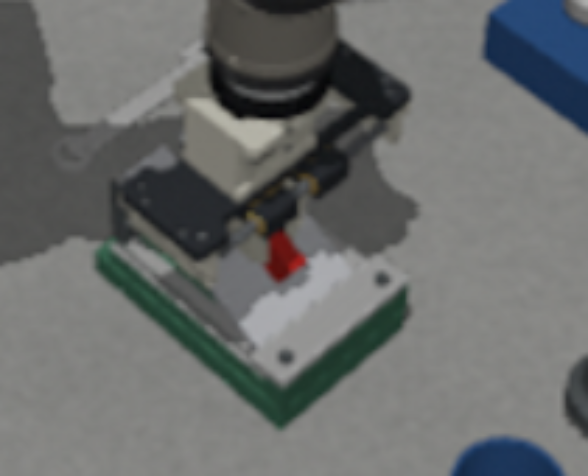

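The plate's edge is inside the cavity, just in front of the lip, with no contact. Next I slide it under the lip.

>>> apply_moves(rows=[[[0,0,0.002,0],[-0.003,0,0.001,0],[-0.003,0,0,0],[-0.003,0,0,0],[-0.003,0,0,0],[-0.003,0,0,0],[0,0,0,0],[0,0,0,0]]])

```text
time: 18.93
position: [513.0, -208.7, 67.4]
ee_rot: [-0.0, 0.696, 0.718, 0.0]
ft_force: [0.8, 0.4, -3.2]
finger_gap: 0.153
grasp_force: 30.0
```

>>> apply_moves(rows=[[[0,0,0.0015,0],[0,0,0.0015,0],[0.0015,0,0.0015,0],[0.0015,0,0.0015,0],[0.0015,0,0.0015,0],[0.0015,0,0.0015,0],[0,0,0,0]]])

```text
time: 19.52
position: [512.9, -202.0, 58.5]
ee_rot: [0.0, 0.696, 0.718, 0.0]
ft_force: [-0.6, 1.4, 4.2]
finger_gap: 0.152
grasp_force: 30.0
```

```bash
python3 tilt.py l1
```

```text
t 19.52 tcp [ 512.9 -202.    58.5] hd 91.85 F [-0.6  1.4  4.2] gap 14.0 grip 30.0
side tilt deg -11.4 z at grip rel tcp -13.1 n 190 x range [-66.1  95.7]
wrist tilt deg 21.5 z at grip rel tcp -4.4 n 15406 x range [ 0.4 91.4]
```

>>> apply_moves(rows=[[[0.0012,0,0.0015,0],[0.0012,0,0.0015,0],[0.0012,0,0.0015,0],[0.0012,0,0.0015,0],[0.0012,0,0.0015,0],[0.0012,0,0.0015,0],[0,0,0,0]]])

```text
time: 20.2
position: [512.6, -194.5, 49.4]
ee_rot: [-0.0, 0.696, 0.718, 0.0]
ft_force: [-1.0, 3.0, 3.7]
finger_gap: 0.154
grasp_force: 30.0
```

```bash
python3 tilt.py l2
python3 - <<'E'
import cv2
a=cv2.imread("pics/l2_wrist.png");cv2.imwrite("pics/l2c.png",a[130:500,230:550])
E
```

```text
t 20.2 tcp [ 512.6 -194.5   49.4] hd 91.83 F [-1.   3.   3.7] gap 14.2 grip 30.0
side tilt deg -11.6 z at grip rel tcp -4.4 n 186 x range [-73.7  81.6]
wrist tilt deg 11.8 z at grip rel tcp -2.7 n 14233 x range [ 0.8 91.2]
```

View pics/l2c.png

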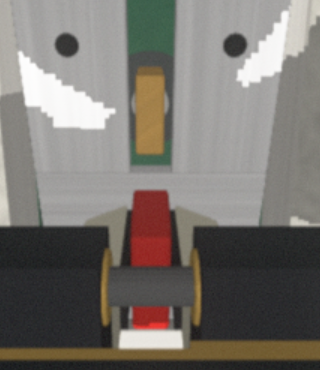

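The tang stands centred in the slot, and 11.8° of tilt is left. I'll keep lowering.

>>> apply_moves(rows=[[[0,0,0.0015,0],[0.0005,0,0.0015,0],[0.0005,0,0.0015,0],[0.0005,0,0.0015,0],[0.0005,0,0.0015,0],[0,0,0,0]]])

```text
time: 20.8
position: [512.7, -193.2, 41.7]
ee_rot: [0.0, 0.696, 0.718, 0.0]
ft_force: [0.7, 2.6, 2.8]
finger_gap: 0.149
grasp_force: 30.0
```

```bash
python3 tilt.py l3
```

```text
t 20.8 tcp [ 512.7 -193.2   41.7] hd 91.83 F [0.7 2.6 2.8] gap 13.7 grip 30.0
side tilt deg 5.5 z at grip rel tcp -2.9 n 154 x range [-35.1  12.6]
wrist tilt deg 4.3 z at grip rel tcp -1.9 n 13428 x range [ 1.1 90. ]
```

>>> apply_moves(rows=[[[0.0005,0,0.001,0],[0.0005,0,0.001,0],[0,0,0.001,0],[0,0,0.001,0],[0,0,0,0],[0,0,0,0]]])

```text
time: 21.4
position: [512.4, -192.3, 37.7]
ee_rot: [-0.0, 0.696, 0.718, -0.0]
ft_force: [1.1, 2.3, 2.1]
finger_gap: 0.147
grasp_force: 30.0
```

```bash
python3 tilt.py l4
```

```text
t 21.4 tcp [ 512.4 -192.3   37.7] hd 91.83 F [1.1 2.3 2.1] gap 13.5 grip 30.0
side tilt deg 0.6 z at grip rel tcp -2.7 n 169 x range [-35.7  14. ]
wrist tilt deg 0.5 z at grip rel tcp -1.8 n 12912 x range [ 1.2 89.1]
```

Nearly level, with the top at z ≈ 35.9 against 36 when seated. I'll press gently to finish.

>>> apply_moves(rows=[[[0,0,0.001,0],[0,0,0.001,0],[0,0,0,0],[0,0,0,0],[0,0,0,0]]])

```text
time: 21.92
position: [512.5, -192.3, 37.2]
ee_rot: [0.0, 0.696, 0.718, 0.0]
ft_force: [-3.6, 5.1, 14.9]
finger_gap: 0.154
grasp_force: 30.0
```

```bash
python3 tilt.py l5
```

```text
t 21.92 tcp [ 512.5 -192.3   37.2] hd 91.83 F [-3.6  5.1 14.9] gap 14.2 grip 30.0
side tilt deg -1.7 z at grip rel tcp -2.5 n 161 x range [-37.5  13.6]
wrist tilt deg 0.1 z at grip rel tcp -1.7 n 12825 x range [ 1.3 89.1]
```

Fully seated and level, with a firm reaction. Now I release and retract.

>>> apply_moves(rows=[[[0,0,-0.001,0],[0,0,0,0],[0,0,0,0],[0,0,0,0],[0,0,0,0],[0,0,0,0]]], claw=0.33)

```text
time: 22.52
position: [512.3, -192.3, 36.6]
ee_rot: [-0.0, 0.696, 0.718, -0.0]
ft_force: [0.5, 0.2, -0.2]
finger_gap: 0.328
grasp_force: 0.0
```

>>> apply_moves(rows=[[[0,0,-0.005,0],[0,0,-0.01,0],[0,0,-0.02,0],[0,0,-0.03,0],[0,0,-0.03,0],[0,0,-0.03,0],[0,0,-0.03,0],[0,0,-0.02,0],[0,0,0,0],[0,0,0,0]]])

```text
time: 23.35
position: [512.9, -192.5, 213.7]
ee_rot: [0.002, 0.696, 0.718, 0.0]
ft_force: [-0.1, 1.4, -1.3]
finger_gap: 0.327
grasp_force: 0.0
```

```bash
python3 tilt.py end
python3 - <<'E'
import cv2
a=cv2.imread("pics/end_wrist.png")[60:560];cv2.imwrite("pics/endc.png",a)
from bench import arm
from h import *
v=arm.snapshot("wrist");P=pts(v,np.ones(v["depth"].shape,bool));u=np.array([-.0323,.9995]);w=np.array([-.9995,-.0323])
q=np.c_[(P[:,:2]-[511.8,-176.8])@u,(P[:,:2]-[511.8,-176.8])@w,P[:,2]]
for x in(-55,-40,-20,5,30,50,65,72):
  for s in(-1,1):
    k=(abs(q[:,0]-x)<4)&(abs(q[:,1]*s-28)<8);print(x,s,np.median(q[k,2]).round(1) if k.sum() else None,end="; ")
E
```

```text
t 23.35 tcp [ 512.9 -192.5  213.7] hd 91.83 F [-0.1  1.4 -1.3] gap 30.1 grip 0.0
side few 6
-55 -1 35.5; -55 1 35.5; -40 -1 35.3; -40 1 35.5; -20 -1 35.6; -20 1 35.5; 5 -1 325.1; 5 1 307.5; 30 -1 35.5; 30 1 35.6; 50 -1 35.7; 50 1 35.6; 65 -1 35.4; 65 1 35.7; 72 -1 35.1; 72 1 35.2; Traceback (most recent call last):
  File "tilt.py", line 26, in <module>
    if __name__=="__main__": look(sys.argv[1] if len(sys.argv)>1 else None)
                             ~~~~^^^^^^^^^^^^^^^^^^^^^^^^^^^^^^^^^^^^^^^^^^
  File "tilt.py", line 24, in look
    m,c=np.polyfit(q[best,0],q[best,2],1)
        ~~~~~~~~~~^^^^^^^^^^^^^^^^^^^^^^^
    raise TypeError("expected 1D vector for x")
TypeError: expected 1D vector for x
```

View pics/endc.png

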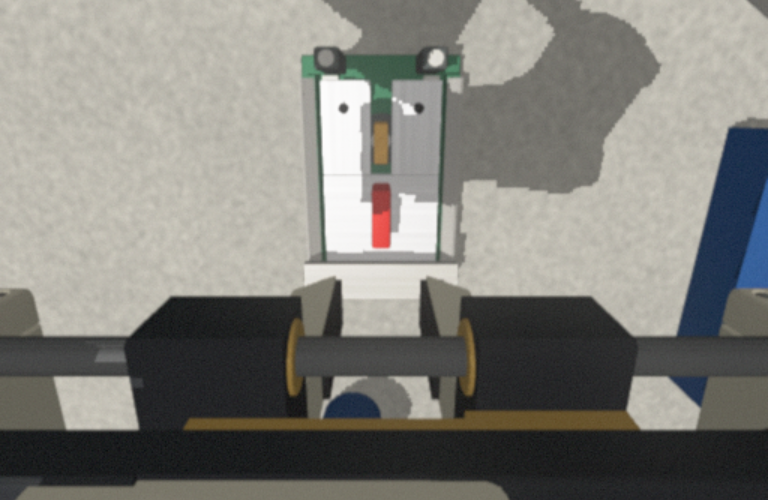

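The plate lies flat at z ≈ 35.5 along its whole length, its edge is under the lip at row 262, and the tang at (381,143) stands in the slot. The gripper is clear, so I'm handing in.

```bash
python3 -c "
from bench import arm
print(arm.finish_job())"
```

```text
the job is handed in; nothing more can be done
None
```

The tang is in line with the fixture and the keeper plate lies level on its seat, plain edge under the lip and tang in the slot; I released it, moved clear and handed in at about 23 s.

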